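Serve a soap gift set on its carrying stand

ROBOT

A 6-joint arm with a two-finger parallel gripper is mounted at the origin on the work surface. World frame = base frame: x ahead of the robot, y to its left, z up, the work surface at z = 0. Lengths are in m, angles in rad, forces in N, time in s.
With the tool pointing down it reaches from about 0.3 to 0.775 m from the base axis. Payload 14.6 kg.
Tool frame: the origin (TCP) lies midway between the tips of the shut fingers; the grasp point (between the pads) lies 19 mm behind it (robot.grip_point_offset is the distance from the TCP to the grasp point, in m); z points along the fingers, y is the line along which they close (so a half turn about z gives the same grasp; the last joint's range is limited). The gripper opens to 85 mm and grips with 20 to 120 N. Pads are 22 mm wide; open, the fingers measure 114 mm over their backs; the gripper's body (76 mm by 85 mm) begins 54 mm behind the grasp point. The pads swing forward as they close: fully open they stand 13 mm farther back than shut.
Start: joints at [1.268, 0.3, 1.521, -0, 1.321, -0.067], TCP at [0.128, 0.535, 0.231] pointing down, gripper open.
Joint ranges: [-3.03, 3.03], [-0.79, 2.21], [0.23, 2.52], [-1.04, 4.18], [0, 3.07], [-2.55, 2.55]. Speed limits (rad/s): [2.22, 2.22, 2.57, 3.14, 3.14, 3.14].

INTERFACE

Orientations are given as a 3x3 rotation matrix whose columns are the frame's x, y, z axes.
In Python, from bench import robot, imaging gives the robot as it stands.
- The arm moves only by the shell command python3 -m crank 'ROWS' [FORCE]. ROWS is JSON, a list of rows, each a list of 3 entries, a list of its own where there are three numbers: the opening, from 0 (shut) to 1 (fully open), then the shift along the tool's x, y, z in m, then the turn, a rotation vector about the tool's x, y, z in rad. A call has 1 to 12 rows; each row shifts and turns the commanded pose from where the row before left it, along the tool's axes as they then stand; what a row does not reach is not made up. A row lasts 1/12 s, in which the tool goes at most 41.7 mm and 7.16 degrees, less where a joint would pass 70% of its speed; a pose out of reach is approached as far as the arm can. A call is refused whole if a number of a shift passes 0.0417 or a number of a turn 0.125, either way. A call with a gripper value outside its range is refused whole. The fingers move at their own pace and stop on an object; FORCE is the grip in N (left out, the last holds). Time passes only in rows, so rows that do not move let the fingers close. It gives the time, the measured TCP pose, the force, the opening and the grip force at its end, in the units of the state.
- robot.get_state(): the state, without advancing time (a new reading comes with each control period).
- imaging.capture(name): name is "side" or "top"; returns a dict with "img" (480x640x3 uint8, blue, green, red), "z_map" (480x640 float32, m along the optical axis (not along the pixel's ray), 0 where there is no reading), "mtx" (3x3 intrinsics, pixels), "position" and "rotation" of the camera in the world. Camera axes: x right, y up, looking along -z (the intrinsics and any distortion apply to the point x, -y, -z); pixel columns grow to the right and rows downward; lengths in m; the calibration is good to about 2 mm. A picture is of the moment at which its call begins.
- robot.close_job(): hands the job in; it is judged then, once.
The state is a dict: "time_s": time; "q": joint angles; "qd": joint speeds; "joint_torque": joint torques, N m; "ee_pos": TCP position; "tcp_rot": TCP orientation; "force": force on the tool from outside, world axes, zero at the start; "ft_torque": the same for the moment, N m; "finger_gap": finger opening in m; "grasp_force": force on a finger pad.
Only numpy, scipy, OpenCV 4.12 (cv2) and the standard library are available. Lean on these libraries where they do the work, as an engineer would, in place of code of your own. Each camera call takes 0.05 s, during which the arm holds its last target. There are 200 camera calls.

TASK

Make up a soap set on the little dark metal carrying stand while it stays on its stone plinth: lower the larger ring-shaped soap over the post until it lies flat on the plate, then the smaller one flat on top of it, lowering each gently rather than letting it drop down the post. Then take the stand by its post, lift it straight up so that it hangs level about 10 cm above the plinth with both soaps on it, and finish while still holding it there, steady and level. Leave the pump bottle, candle and black carton alone and never tip the stand.

Things in the scene. Friction and masses are not known exactly. Their poses are not given: they have to be found in the camera images.
- stand: Loose carrying stand of bare dark steel, 0.3 kg: a round flat plate 100 mm across and 8 mm thick with an upright round post, 16 mm in diameter, in its centre. The post rises 56 mm above the plate, to 64 mm above the underside. With both soaps stacked, the top 28 mm of the post stays free to grip. Origin at the centre of the underside, z up along the post.
- stand_top (a point): Point on the axis of the stand at the very top of its post, 64 mm above its underside.
- soap_large_mid (a point): The larger ring-shaped cream soap, loose, lying flat on the counter: outer diameter 64 mm, hole 30 mm, 14 mm thick, 0.055 kg. The point is its centre (in the middle of the hole, half-way up); z is the ring's axis.
- soap_small_mid (a point): The smaller ring-shaped cream soap, loose, lying flat on the counter: outer diameter 50 mm, hole 30 mm, 14 mm thick, 0.03 kg. The point is its centre (in the middle of the hole, half-way up); z is the ring's axis.
- plinth: Fixed square white stone slab, 120 x 120 mm, 20 mm high, on which the stand stands at the start, roughly in its middle. Origin at the centre of its underside, on the counter.
- soap_large: The larger soap's body; origin at the centre of its underside, 7 mm below its centre.
- soap_small: The smaller soap's body; origin at the centre of its underside, 7 mm below its centre.
- pump_bottle: Bystander: amber pump bottle, 60 mm in diameter, about 170 mm tall, loose. Origin at the centre of its underside.
- candle: Bystander: white candle jar, 80 mm in diameter, 85 mm tall, loose. Origin at the centre of its underside.
- carton: Bystander: black gift carton, 80 x 100 mm, 130 mm tall, loose. Origin at the centre of its underside.
Mind the look-alikes: they are no part of the job. Leave any purple look-alike of the soap_small alone. What is shaped like the soap_large but green or orange is not meant.

How it is judged:
On the way, in this order (a step that is already met when the one before it is completed fails the run):
1. the larger soap lies flat on the plate around the post, let go, with the stand still on the plinth (horizontal distance between soap_large_mid and stand below 0.01 m and z of soap_large_mid in the frame of stand between 0.011 and 0.019 m and (angle between soap_large_mid's own z axis and vertical below 0.15 rad or angle between soap_large_mid's own z axis and vertical above 2.99 rad) and contact force between the fingers and soap_large below 0.3 N and z of stand in the frame of plinth below 0.024 m), for 0.2 s.
2. the smaller soap lies flat on the larger one around the post, let go, with the stand still on the plinth (horizontal distance between each of soap_large_mid, soap_small_mid and stand below 0.01 m and z of soap_large_mid in the frame of stand between 0.011 and 0.019 m and (angle between soap_large_mid's own z axis and vertical below 0.15 rad or angle between soap_large_mid's own z axis and vertical above 2.99 rad) and z of soap_small_mid in the frame of stand between 0.025 and 0.033 m and (angle between soap_small_mid's own z axis and vertical below 0.15 rad or angle between soap_small_mid's own z axis and vertical above 2.99 rad) and contact force between the fingers and soap_small below 0.3 N and z of stand in the frame of plinth below 0.024 m), for 0.2 s.
At the end, for the whole second after the job is handed in: Gripper holds the stand, underside 60-150 mm above the plinth and within 60 mm of its centre, tilt under 0.12 rad, slower than 20 mm/s and 0.2 rad/s, off the plinth; larger soap flat on the plate, smaller on it, each within 10 mm of the axis, 4 mm of its height, 0.15 rad of level (horizontal distance between each of soap_large_mid, soap_small_mid and stand below 0.01 m and z of soap_large_mid in the frame of stand between 0.011 and 0.019 m and (angle between soap_large_mid's own z axis and vertical below 0.15 rad or angle between soap_large_mid's own z axis and vertical above 2.99 rad) and z of soap_small_mid in the frame of stand between 0.025 and 0.033 m and (angle between soap_small_mid's own z axis and vertical below 0.15 rad or angle between soap_small_mid's own z axis and vertical above 2.99 rad) and z of stand in the frame of plinth between 0.08 and 0.17 m and horizontal distance between stand and plinth below 0.06 m and angle between stand's own z axis and vertical below 0.12 rad and linear speed of stand below 0.02 m/s and angular speed of stand below 0.2 rad/s and contact force between the fingers and stand above 2 N and contact force between stand and plinth below 0.01 N); the arm keeps its last pose, push and grip.
It fails at once if the pump bottle, candle or carton is moved more than 20 mm (distance of any of pump_bottle, candle, carton from where it was at the start of the episode above 0.02 m).
It fails at once if the stand is tipped more than 0.3 rad (angle between stand's own z axis and vertical above 0.3 rad).
It fails at once if a soap drops onto the stand (faster than 0.8 m/s, a fall of some 33 mm) ((linear speed of soap_large above 0.8 m/s and horizontal distance between soap_large_mid and stand below 0.015 m and z of soap_large_mid in the frame of stand below 0.07 m) or (linear speed of soap_small above 0.8 m/s and horizontal distance between soap_small_mid and stand below 0.015 m and z of soap_small_mid in the frame of stand below 0.07 m)).
It also fails if it takes over 69 s, if anything falls off the work surface, if the arm or the gripper's body presses on something with over 40 N, if the wrist force passes 120 N, or if a joint passes its speed limit or range.

## Working session

There is one attempt and no reset: what is moved stays moved. The work goes in short steps, Python scripts to look and compute and a shell command to move; the robot and the scene stay as the last step left them, time stands still between calls to the robot, and variables do not carry over. Pictures are saved under pics/ and viewed, at most 10 in all, crops included, and the job is handed in when it is done.

```bash
mkdir -p pics; ls; python3 - <<'E'
from bench import robot, imaging
import cv2,numpy as np
for n in("top","side"):
    c=imaging.capture(n); cv2.imwrite(f"pics/{n}0.png",c["img"]); print(n,c["mtx"].tolist(),c["position"],np.round(c["rotation"],3).tolist(),[k for k in c])
s=robot.get_state(); print({k:np.round(v,3).tolist() for k,v in s.items()})
E
```

```text
pics
top [[592.8089584028511, 0.0, 316.72081554093216], [0.0, 592.8089584028511, 243.81856016360743], [0.0, 0.0, 1.0]] [ 0.43584246 -0.08606363  1.39225685] [[0.004, 0.991, -0.133], [-1.0, 0.006, 0.015], [0.016, 0.133, 0.991]] ['img', 'z_map', 'mtx', 'position', 'rotation']
side [[548.822168596318, 0.0, 314.9725355310901], [0.0, 548.822168596318, 234.8649617534304], [0.0, 0.0, 1.0]] [ 0.35268405 -0.87104798  0.76475612] [[0.956, 0.188, -0.223], [-0.292, 0.615, -0.732], [-0.001, 0.766, 0.643]] ['img', 'z_map', 'mtx', 'position', 'rotation']
{'time_s': 0.1, 'q': [1.268, 0.3, 1.521, -0.0, 1.321, -0.067], 'qd': [0.0, -0.003, -0.001, 0.001, 0.001, 0.0], 'joint_torque': [0.003, -54.438, -36.237, 0.0, 0.003, -0.0], 'ee_pos': [0.128, 0.535, 0.231], 'tcp_rot': [[-0.972, 0.234, -0.0], [0.234, 0.972, -0.001], [0.0, -0.001, -1.0]], 'force': [-0.967, -0.264, 0.006], 'ft_torque': [-0.046, 0.053, -0.014], 'grasp_force': 0.0, 'finger_gap': 0.085}
```

View pics/top0.png

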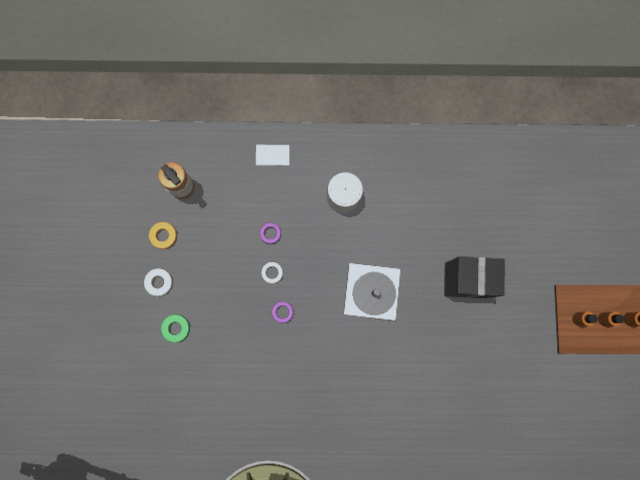

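View pics/side0.png

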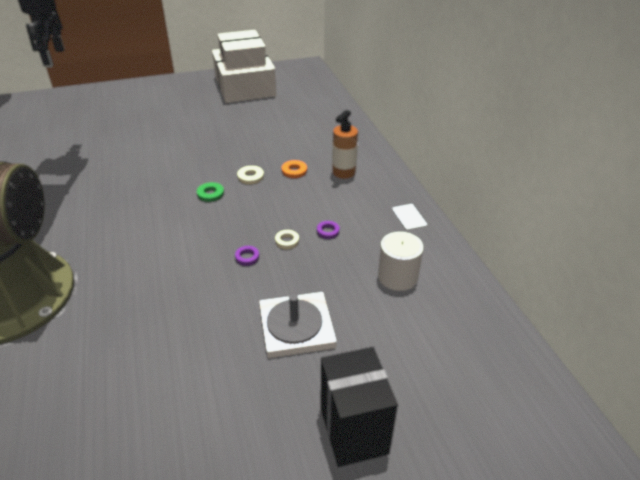

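The top view shows rings: orange (162,235), cream large (158,282), green (175,328), small purple (270,233) and (283,312), small cream (272,273). The stand is at (375,293). In the side view the large cream is at (250,174), the small cream at (287,239) and the post at (294,305). I choose the cream rings: large at (158,282), small at (272,273).

```bash
cat > h.py <<'E'
from bench import robot, imaging
import cv2,numpy as np
def ray(c,u,v,z):
    K=c["mtx"]; d=np.array([(u-K[0,2])/K[0,0],-(v-K[1,2])/K[1,1],-1.]); d=np.array(c["rotation"])@d
    p=np.array(c["position"]); return p+d*(z-p[2])/d[2]
def blob(c,lo,hi,seed,r=25):
    """centroid+size of filled outer contour of colour-masked blob near seed"""
    m=cv2.inRange(cv2.cvtColor(c["img"],cv2.COLOR_BGR2HSV),lo,hi)
    w=np.zeros_like(m); cv2.circle(w,seed,r,255,-1); m&=w
    k=max(cv2.findContours(m,cv2.RETR_EXTERNAL,cv2.CHAIN_APPROX_NONE)[0],key=cv2.contourArea)
    return cv2.minEnclosingCircle(cv2.convexHull(k)), cv2.fitEllipse(cv2.convexHull(k))
E
python3 - <<'E'
from h import *
for n,seeds in(("top",[(158,282),(272,273)]),("side",[(250,174),(287,239)])):
    c=imaging.capture(n)
    for s in seeds:
        (_,r),e=blob(c,(0,0,140),(180,90,255),s,22); print(n,s,np.round(e,1) if 0 else e,ray(c,*e[0],.010).round(4))
    if n=="top":
        h=cv2.cvtColor(c["img"],cv2.COLOR_BGR2HSV)
        m=cv2.inRange(h,(0,0,90),(180,60,175)); w=np.zeros_like(m); cv2.circle(w,(374,293),25,255,-1)
        k=max(cv2.findContours(m&w,cv2.RETR_EXTERNAL,2)[0],key=cv2.contourArea); e=cv2.fitEllipse(cv2.convexHull(k)); print("plate",e,ray(c,*e[0],.027).round(4))
        a=[cv2.resize(c["img"][y-35:y+35,x-50:x+50],None,fx=4,fy=4,interpolation=2) for x,y in((158,282),(272,273),(374,293))]
        cv2.imwrite("pics/crop.png",cv2.resize(np.hstack(a),(800,187*1)))
    else: print("side posttop z=.084", ray(c,294,297,.084).round(4))
    if n=="top": print("posttop",ray(c,377,293,.084).round(4))
    for nm,u,v,z in((("candle",345,183,.085),("bottle",173,175,.14)) if n=="top" else ()): print(nm,ray(c,u,v,z).round(3))
E
```

```text
top (158, 282) ((157.224609375, 281.81781005859375), (27.220304489135742, 28.132686614990234), 28.183164596557617) [0.5301 0.263  0.01  ]
top (272, 273) ((271.538330078125, 272.24468994140625), (21.16193389892578, 21.67293930053711), 17.661657333374023) [ 0.554  -0.0019  0.01  ]
plate ((373.8336486816406, 293.1684265136719), (42.58802795410156, 43.331138610839844), 98.7621078491211) [ 0.5056 -0.2388  0.027 ]
posttop [ 0.5031 -0.2395  0.084 ]
candle [ 0.751 -0.169  0.085]
bottle [0.752 0.206 0.14 ]
side (250, 174) ((249.9589080810547, 172.48712158203125), (17.195533752441406, 28.18993377685547), 86.46149444580078) [0.5313 0.2651 0.01  ]
side (287, 239) ((286.4593811035156, 236.98399353027344), (18.09065818786621, 25.98613929748535), 86.70307922363281) [ 5.549e-01 -4.000e-04  1.000e-02]
side posttop z=.084 [ 0.5072 -0.2423  0.084 ]
```

View pics/crop.png

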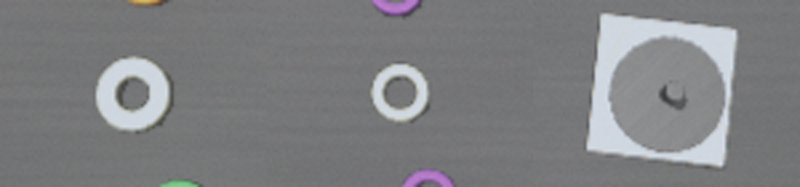

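The crop confirms a large cream ring, a smaller cream ring, and the bare post on its plate. Targets are large (0.5305, 0.264), small (0.5545, -0.001) and stand (0.506, -0.240).

```bash
python3 -m crank '[[1,[0,0,0],[0,0,-0.118]],[1,[0,0,0],[0,0,-0.118]],[1,[-0.03,-0.02,0.008],[0,0,0]],[1,[-0.03,-0.02,0.008],[0,0,0]],[1,[-0.03,-0.02,0.008],[0,0,0]],[1,[-0.03,-0.02,0.008],[0,0,0]],[1,[-0.03,-0.02,0.008],[0,0,0]],[1,[-0.03,-0.02,0.008],[0,0,0]],[1,[-0.03,-0.02,0.008],[0,0,0]],[1,[-0.03,-0.02,0.008],[0,0,0]],[1,[-0.03,-0.02,0.008],[0,0,0]],[1,[-0.03,-0.02,0.008],[0,0,0]]]' 20
```

```text
time_s: 1.2
ee_pos: [0.4298, 0.3335, 0.1509]
tcp_rot: [[-1.0, -0.0, -0.0], [-0.0, 1.0, -0.0], [0.0, -0.0, -1.0]]
force: [0.5, 0.9, 0.3]
finger_gap: 0.0853
grasp_force: 0.0
```

```bash
python3 -m crank '[[1,[-0.025,-0.017,0.02],[0,0,0]],[1,[-0.025,-0.017,0.02],[0,0,0]],[1,[-0.025,-0.017,0.02],[0,0,0]],[1,[-0.0255,-0.0185,0.02],[0,0,0]],[1,[0,0,0],[0,0,0]],[1,[0,0,0],[0,0,0]]]'; python3 - <<'E'
from h import *
c=imaging.capture("side"); i=c["img"][90:240,150:350]; cv2.imwrite("pics/a.png",cv2.resize(i,(800,600),interpolation=2))
print(robot.get_state()["ee_pos"])
E
```

```text
time_s: 1.7
ee_pos: [0.5293, 0.2641, 0.0697]
tcp_rot: [[-1.0, 0.002, -0.002], [0.002, 1.0, -0.001], [0.002, -0.001, -1.0]]
force: [-0.2, 0.1, 0.4]
finger_gap: 0.0855
grasp_force: 0.0
[0.52894032 0.26507573 0.07082296]
```

View pics/a.png

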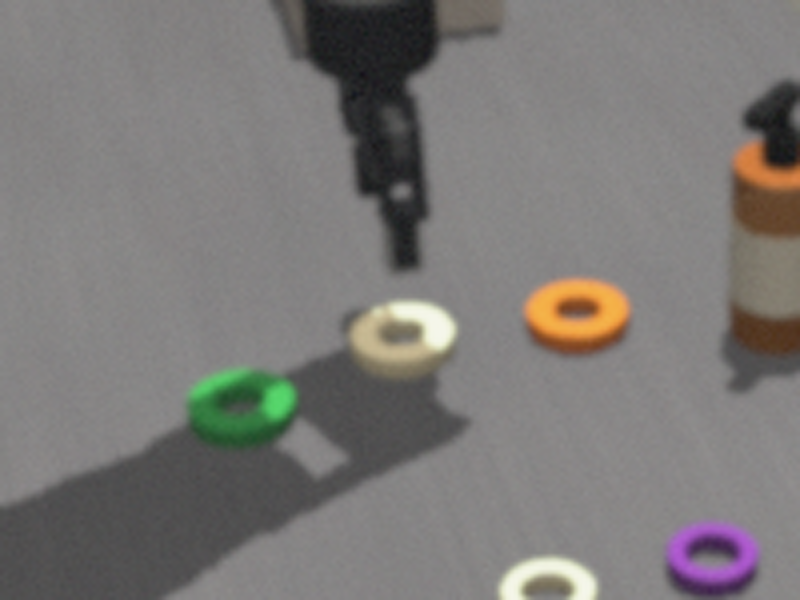

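```bash
python3 -m crank '[[1,[-0.0015,-0.001,0.02],[0,0,0]],[1,[0,0,0.02],[0,0,0]],[1,[0,0,0.016],[0,0,0]],[1,[0,0,0.01],[0,0,0]],[1,[0,0,0.007],[0,0,0]],[1,[0,0,0],[0,0,0]],[0.6,[0,0,0],[0,0,0]],[0.6,[0,0,0],[0,0,0]],[0.6,[0,0,0],[0,0,0]],[0.6,[0,0,0],[0,0,0]],[0.6,[0,0,0],[0,0,0]],[0.6,[0,0,0],[0,0,0]]]' 20; python3 - <<'E'
from h import *
c=imaging.capture("side"); i=c["img"][90:240,150:350]; cv2.imwrite("pics/b.png",cv2.resize(i,(800,600),interpolation=2))
s=robot.get_state();print(s["ee_pos"],s["force"],s["finger_gap"])
E
```

```text
time_s: 2.75
ee_pos: [0.5311, 0.2647, -0.0004]
tcp_rot: [[-1.0, -0.0, 0.002], [-0.0, 1.0, 0.001], [-0.002, 0.001, -1.0]]
force: [-3.0, -0.1, 7.7]
finger_gap: 0.0614
grasp_force: 22.4
[ 5.31083935e-01  2.64700948e-01 -4.32277921e-04] [-2.29482337  0.23416332  7.33290558] 0.06156642447089452
```

View pics/b.png

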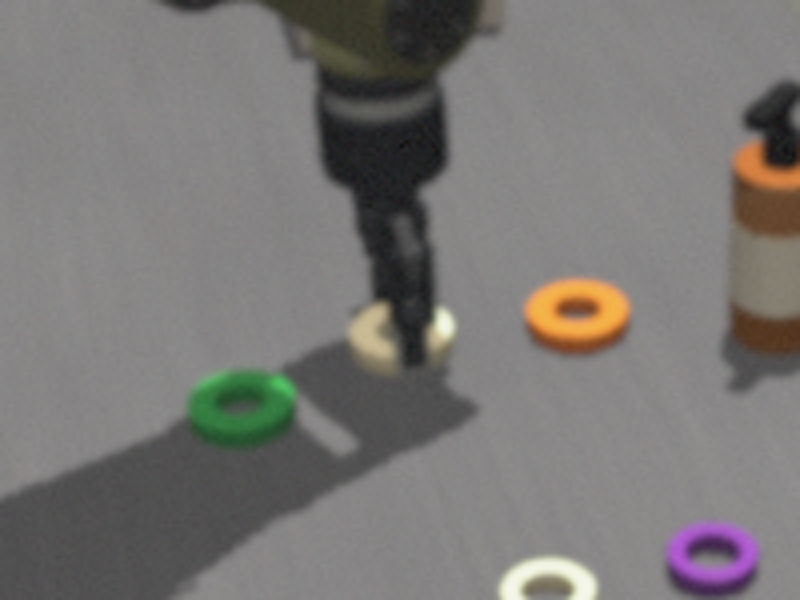

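```bash
python3 -m crank '[[0.6,[0,0,-0.004],[0,0,0]],[0.6,[0,0,-0.01],[0,0,0]],[0.6,[0,0,-0.02],[0,0,0]],[0.6,[0,0,-0.025],[0,0,0]],[0.6,[0,-0.02,-0.025],[0,0,0]],[0.6,[0,-0.03,-0.025],[0,0,0]],[0.6,[0,-0.035,-0.02],[0,0,0]],[0.6,[0.0,-0.035,0],[0,0,0]],[0.6,[0.005,-0.035,0],[0,0,0]],[0.6,[0.005,-0.035,0],[0,0,0]],[0.6,[0.005,-0.035,0],[0,0,0]],[0.6,[0.005,-0.035,0],[0,0,0]]]' 25; python3 -m crank '[[0.6,[0.005,-0.035,0],[0,0,0]],[0.6,[0,-0.035,0],[0,0,0]],[0.6,[0,-0.035,0],[0,0,0]],[0.6,[0,-0.035,0],[0,0,0]],[0.6,[0,-0.035,0],[0,0,0]],[0.6,[0,-0.03,0],[0,0,0]],[0.6,[0,-0.02,0],[0,0,0]],[0.6,[0,-0.01,0],[0,0,0]],[0.6,[0,0,0],[0,0,0]],[0.6,[0,0,0],[0,0,0]]]'
```

```text
time_s: 3.8
ee_pos: [0.5101, 0.0027, 0.1284]
tcp_rot: [[-1.0, -0.0, 0.001], [-0.0, 1.0, -0.0], [-0.001, -0.0, -1.0]]
force: [0.7, -0.1, -1.2]
finger_gap: 0.0618
grasp_force: 28.3
time_s: 4.63
ee_pos: [0.5056, -0.2301, 0.1276]
tcp_rot: [[-1.0, 0.0, 0.0], [0.0, 1.0, 0.0], [-0.0, 0.0, -1.0]]
force: [0.7, -0.2, 0.2]
finger_gap: 0.0615
grasp_force: 28.3
```

```bash
python3 - <<'E'
from h import *
c=imaging.capture("side"); 
p=np.array([.5056,-.2301,.135]); 
def proj(p):
    q=np.array(c["rotation"]).T@(p-np.array(c["position"])); K=c["mtx"]; return K[0,2]-K[0,0]*q[0]/q[2], K[1,2]+K[1,1]*q[1]/q[2]
u,v=map(int,proj(p)); print(u,v)
h=cv2.cvtColor(c["img"],cv2.COLOR_BGR2HSV); m=cv2.inRange(h,(12,20,110),(40,110,255)); w=np.zeros_like(m); cv2.circle(w,(u,v),32,255,-1); m&=w
k=np.vstack([k for k in cv2.findContours(m,0,1)[0] if cv2.contourArea(k)>8]); x,y,W,H=cv2.boundingRect(k); print(x,y,W,H)
# predicted silhouette of ring at p
a=np.linspace(0,6.28,60); pr=np.array([proj(p+[.032*np.cos(t),.032*np.sin(t),s]) for t in a for s in(-.007,.007)]); print(pr.min(0),pr.max(0))
cv2.imwrite("pics/c.png",cv2.resize(c["img"][200:365,200:420],(800,600),interpolation=2))
E
```

```text
290 270
270 257 41 31
[270.79118242 254.59543826] [309.71285745 287.50631406]
```

View pics/c.png

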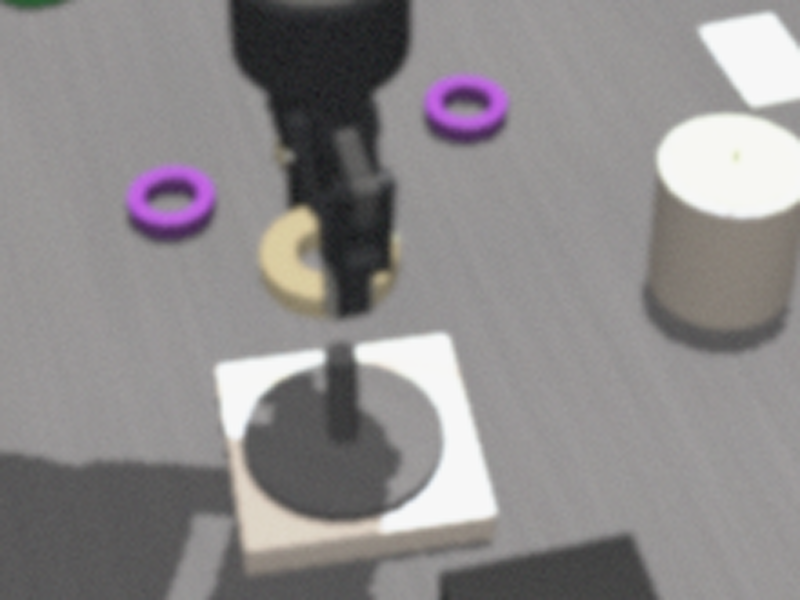

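```bash
python3 -m crank '[[0.6,[-0.0005,-0.01,0],[0,0,0]],[0.6,[0,0,0],[0,0,0]],[0.6,[0,0,0.012],[0,0,0]],[0.6,[0,0,0.012],[0,0,0]],[0.6,[0,0,0.012],[0,0,0]],[0.6,[0,0,0.012],[0,0,0]],[0.6,[0,0,0.01],[0,0,0]],[0.6,[0,0,0.01],[0,0,0]],[0.6,[0,0,0.01],[0,0,0]],[0.6,[0,0,0.01],[0,0,0]],[0.6,[0,0,0],[0,0,0]],[0.6,[0,0,0],[0,0,0]]]'
```

```text
time_s: 5.68
ee_pos: [0.506, -0.2406, 0.0388]
tcp_rot: [[-1.0, -0.0, -0.001], [-0.0, 1.0, 0.0], [0.001, 0.0, -1.0]]
force: [0.2, -1.0, -0.4]
finger_gap: 0.0616
grasp_force: 28.3
```

```bash
python3 -m crank '[[0.6,[0,0,0.003],[0,0,0]],[0.6,[0,0,0.003],[0,0,0]],[0.6,[0,0,0.002],[0,0,0]],[0.6,[0,0,0.001],[0,0,0]],[0.6,[0,0,0.001],[0,0,0]],[0.6,[0,0,0],[0,0,0]],[0.6,[0,0,0],[0,0,0]]]'
```

```text
time_s: 6.27
ee_pos: [0.5062, -0.2407, 0.0293]
tcp_rot: [[-1.0, -0.0, 0.0], [-0.0, 1.0, -0.0], [-0.0, -0.0, -1.0]]
force: [0.9, 0.0, -0.6]
finger_gap: 0.0614
grasp_force: 28.3
```

```bash
python3 -m crank '[[0.85,[0,0,0],[0,0,0]],[0.9,[0,0,0],[0,0,0]],[0.95,[0,0,0],[0,0,0]],[1,[0,0,0],[0,0,0]],[1,[0,0,0],[0,0,0]],[1,[0,0,0],[0,0,0]],[1,[0,0,-0.008],[0,0,0]],[1,[0,0,-0.015],[0,0,0]],[1,[0,0,-0.025],[0,0,0]],[1,[0,0,-0.03],[0,0,0]],[1,[0,0.01,-0.03],[0,0,0]],[1,[0,0.03,0],[0,0,0]]]' 20; python3 -m crank '[[1,[-0.007,0.037,0],[0,0,0]],[1,[-0.007,0.037,0],[0,0,0]],[1,[-0.007,0.037,0],[0,0,0]],[1,[-0.007,0.037,0.01],[0,0,0]],[1,[-0.007,0.035,0.015],[0,0,0]],[1,[-0.008,0.02,0.02],[0,0,0]],[1,[-0.006,0,0.015],[0,0,0]],[1,[0,0,0],[0,0,0]],[1,[0,0,0],[0,0,0]]]';  python3 - <<'E'
from h import *
for n,s,r in(("top",(374,293),22),("side",(294,318),32)):
    c=imaging.capture(n); m=cv2.inRange(cv2.cvtColor(c["img"],cv2.COLOR_BGR2HSV),(12,20,90),(40,140,255))if n=="side" else cv2.inRange(c["img"],(170,170,170),(255,255,255))
    cv2.imwrite(f"pics/d_{n}.png",cv2.resize(c["img"][s[1]-45:s[1]+45,s[0]-60:s[0]+60],(400,300),interpolation=2))
cv2.imwrite("pics/d.png",np.hstack([cv2.imread(f"pics/d_{n}.png") for n in("top","side")]))
c=imaging.capture("top"); _,e=blob(c,(0,0,180),(180,90,255),(374,293),19); print(e,ray(c,*e[0],.040).round(4))
E
```

```text
time_s: 7.27
ee_pos: [0.5081, -0.2034, 0.1437]
tcp_rot: [[-1.0, 0.003, 0.008], [0.003, 1.0, -0.004], [-0.008, -0.004, -1.0]]
force: [1.0, -0.7, 0.6]
finger_gap: 0.0852
grasp_force: 0.0
time_s: 8.02
ee_pos: [0.5549, 0.0023, 0.0775]
tcp_rot: [[-1.0, -0.0, -0.001], [-0.0, 1.0, -0.0], [0.001, -0.0, -1.0]]
force: [-0.6, -0.3, 0.1]
finger_gap: 0.0854
grasp_force: 0.0
((374.6289367675781, 292.6896667480469), (27.236610412597656, 27.355567932128906), 112.18372344970703) [ 0.506  -0.2392  0.04  ]
```

View pics/d.png

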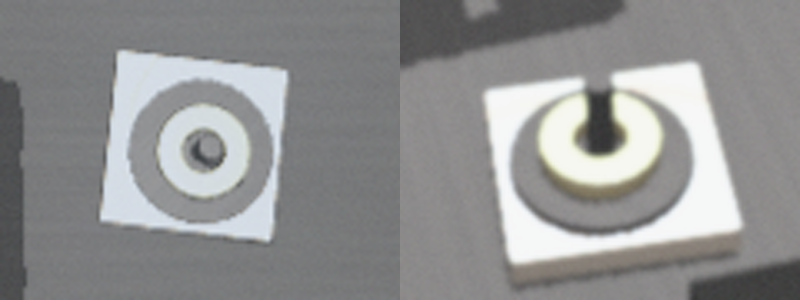

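```bash
python3 -m crank '[[1,[0.0005,-0.003,0.02],[0,0,0]],[1,[0,0,0.02],[0,0,0]],[1,[0,0,0.018],[0,0,0]],[1,[0,0,0.01],[0,0,0]],[1,[0,0,0.0055],[0,0,0]],[1,[0,0,0],[0,0,0]],[0.8,[0,0,0],[0,0,0]],[0.65,[0,0,0],[0,0,0]],[0.45,[0,0,0],[0,0,0]],[0.45,[0,0,0],[0,0,0]],[0.45,[0,0,0],[0,0,0]],[0.45,[0,0,0],[0,0,0]]]' 20;  python3 -m crank '[[0.45,[0,0,0],[0,0,0]],[0.45,[0,0,0],[0,0,0]],[0.45,[0,0,0],[0,0,0]]]' 25
```

```text
time_s: 9.17
ee_pos: [0.5551, -0.0006, 0.005]
tcp_rot: [[-1.0, -0.0, 0.002], [-0.0, 1.0, -0.0], [-0.002, -0.0, -1.0]]
force: [-2.2, -0.1, 6.6]
finger_gap: 0.0483
grasp_force: 19.6
time_s: 9.42
ee_pos: [0.5551, -0.0007, 0.005]
tcp_rot: [[-1.0, -0.0, 0.001], [-0.0, 1.0, -0.0], [-0.001, -0.0, -1.0]]
force: [-3.2, 0.1, 8.2]
finger_gap: 0.0479
grasp_force: 24.4
```

```bash
python3 -m crank '[[0.45,[0,0,-0.005],[0,0,0]],[0.45,[0,0,-0.015],[0,0,0]],[0.45,[0,0,-0.025],[0,0,0]],[0.45,[0.003,0,-0.03],[0,0,0]],[0.45,[0.006,-0.02,-0.03],[0,0,0]],[0.45,[0.006,-0.03,-0.025],[0,0,0]],[0.45,[0.006,-0.035,0],[0,0,0]],[0.45,[0.006,-0.035,0],[0,0,0]],[0.45,[0.006,-0.035,0],[0,0,0]],[0.45,[0.006,-0.03,0],[0,0,0]],[0.45,[0.006,-0.02,0],[0,0,0]],[0.45,[0.004,-0.01,0],[0,0,0]]]'; python3 -m crank '[[0.45,[0,-0.01,0],[0,0,0]],[0.45,[0,-0.008,0],[0,0,0]],[0.45,[0,0,0],[0,0,0]],[0.45,[0,0,0],[0,0,0]]]'; python3 - <<'E'
from h import *
c=imaging.capture("side"); p=robot.get_state()["ee_pos"]; print(p); p=np.array(p)+[0,0,.002]
def proj(p):
    q=np.array(c["rotation"]).T@(p-np.array(c["position"])); K=c["mtx"]; return K[0,2]-K[0,0]*q[0]/q[2], K[1,2]+K[1,1]*q[1]/q[2]
u,v=map(int,proj(p)); m=cv2.inRange(cv2.cvtColor(c["img"],cv2.COLOR_BGR2HSV),(12,20,110),(40,110,255)); w=np.zeros_like(m); cv2.circle(w,(u,v),25,255,-1); m&=w
k=np.vstack([k for k in cv2.findContours(m,0,1)[0] if cv2.contourArea(k)>8]); print(u,v,cv2.boundingRect(k))
a=np.linspace(0,6.28,60); pr=np.array([proj(p+[.025*np.cos(t),.025*np.sin(t),s]) for t in a for s in(-.007,.007)]); print(pr.min(0),pr.max(0))
cv2.imwrite("pics/e.png",cv2.resize(c["img"][200:365,200:420],(800,600),interpolation=2))
E
```

```text
time_s: 10.42
ee_pos: [0.505, -0.2179, 0.1343]
tcp_rot: [[-1.0, 0.002, 0.001], [0.002, 1.0, -0.0], [-0.001, -0.0, -1.0]]
force: [-0.1, 0.1, -0.5]
finger_gap: 0.048
grasp_force: 26.1
time_s: 10.75
ee_pos: [0.506, -0.2331, 0.1338]
tcp_rot: [[-1.0, -0.001, -0.0], [-0.001, 1.0, 0.0], [0.0, 0.0, -1.0]]
force: [-0.4, 0.9, -1.1]
finger_gap: 0.0477
grasp_force: 26.1
[ 0.50594644 -0.23284347  0.13370879]
290 271 (275, 260, 32, 26)
[275.63256385 258.08738753] [306.1636601  285.22803654]
```

View pics/e.png

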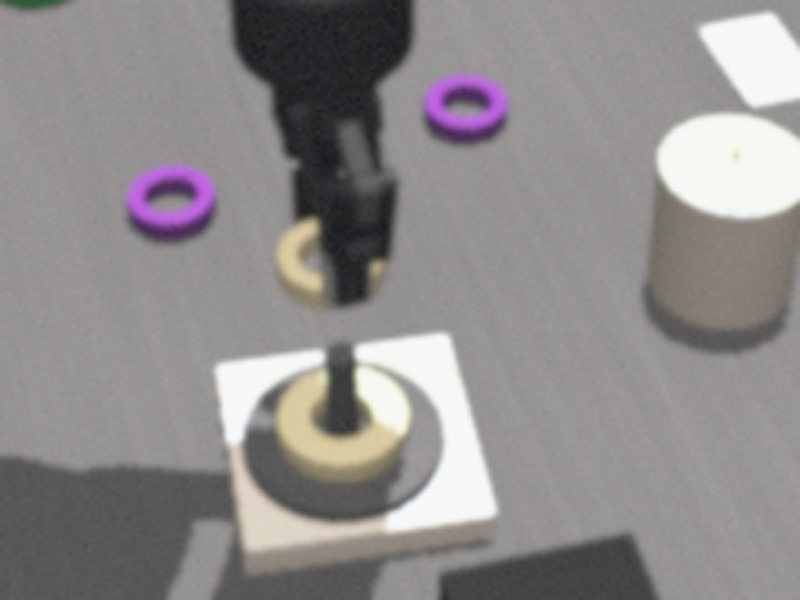

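The small ring hangs level in the grip around crop (330,262), and the large one lies on the plate around the post at (342,415). I'll centre the small ring over the post and lower it.

```bash
python3 -m crank '[[0.45,[0,-0.0067,0],[0,0,0]],[0.45,[0,0,0],[0,0,0]],[0.45,[0,0,0.012],[0,0,0]],[0.45,[0,0,0.012],[0,0,0]],[0.45,[0,0,0.012],[0,0,0]],[0.45,[0,0,0.012],[0,0,0]],[0.45,[0,0,0.01],[0,0,0]],[0.45,[0,0,0.01],[0,0,0]],[0.45,[0,0,0.008],[0,0,0]],[0.45,[0,0,0.004],[0,0,0]],[0.45,[0,0,0],[0,0,0]],[0.45,[0,0,0],[0,0,0]]]'; python3 -m crank '[[0.45,[0,0,0.002],[0,0,0]],[0.45,[0,0,0.002],[0,0,0]],[0.45,[0,0,0.001],[0,0,0]],[0.45,[0,0,0],[0,0,0]],[0.45,[0,0,0],[0,0,0]]]'
```

```text
time_s: 11.8
ee_pos: [0.5058, -0.2405, 0.0539]
tcp_rot: [[-1.0, -0.0, 0.0], [-0.0, 1.0, -0.0], [-0.0, -0.0, -1.0]]
force: [-0.3, 0.5, -0.6]
finger_gap: 0.0477
grasp_force: 26.1
time_s: 12.22
ee_pos: [0.5057, -0.2403, 0.0488]
tcp_rot: [[-1.0, -0.0, 0.0], [-0.0, 1.0, -0.0], [-0.0, -0.0, -1.0]]
force: [-0.6, 0.9, -0.2]
finger_gap: 0.0479
grasp_force: 26.1
```

```bash
python3 -m crank '[[0.45,[0,0,0.001],[0,0,0]],[0.45,[0,0,0],[0,0,0]],[0.65,[0,0,0],[0,0,0]],[0.75,[0,0,0],[0,0,0]],[0.9,[0,0,0],[0,0,0]],[1,[0,0,0],[0,0,0]],[1,[0,0,0],[0,0,0]],[1,[0,0,-0.008],[0,0,0]],[1,[0,0,-0.015],[0,0,0]],[1,[0,0,-0.025],[0,0,0]],[1,[0,0,-0.03],[0,0,0]],[1,[0,0.02,-0.02],[0,0,0]]]' 20; python3 -m crank '[[1,[0,0.037,0],[0,0,0]],[1,[0,0.037,0],[0,0,0]],[1,[0,0.037,0],[0,0,0]],[1,[0,0.03,0],[0,0,0]],[1,[0,0.015,0],[0,0,0]],[1,[0,0,0],[0,0,0]]]';  python3 - <<'E'
from h import *
a=[]
for n,s in(("top",(374,293)),("side",(294,318))):
    c=imaging.capture(n); a.append(cv2.resize(c["img"][s[1]-45:s[1]+45,s[0]-60:s[0]+60],(400,300),interpolation=2))
    if n=="top":
        i=c["img"]; print(i[293,355:395].mean(1).astype(int))
        for u in((376.5,292.5),): print(ray(c,*u,.084))
cv2.imwrite("pics/f.png",np.hstack(a))
E
```

```text
time_s: 13.22
ee_pos: [0.506, -0.2224, 0.1489]
tcp_rot: [[-1.0, 0.002, 0.002], [0.002, 1.0, -0.002], [-0.002, -0.002, -1.0]]
force: [0.1, -0.0, 0.6]
finger_gap: 0.0856
grasp_force: 0.0
time_s: 13.72
ee_pos: [0.5056, -0.0618, 0.1466]
tcp_rot: [[-1.0, -0.003, 0.001], [-0.003, 1.0, 0.0], [-0.001, 0.0, -1.0]]
force: [-0.1, -0.7, -0.1]
finger_gap: 0.0855
grasp_force: 0.0
[146 147 145 148 145 124 195 217 219 171 209 218 216 208 139 136  94  66
  74 129 147 146 145 145 144 114 103 190 216 216 215 194 210 197 153 141
 142 138 143 140]
[ 0.50415533 -0.23836617  0.084     ]
```

View pics/f.png

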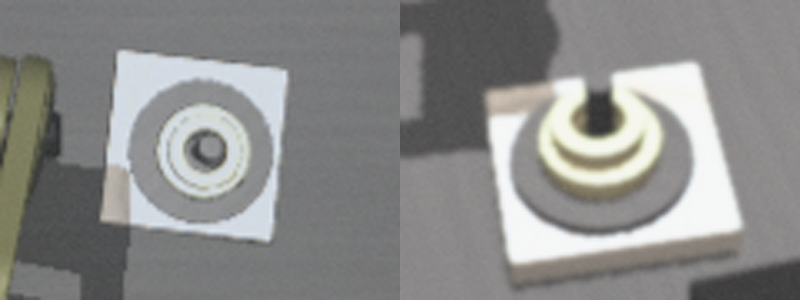

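Both soaps are stacked concentrically around the post, in the top crop at (205,150) and the side crop at (600,135). Next I'll grip the post.

```bash
python3 -m crank '[[0.6,[0,-0.02,0],[0,0,0]],[0.6,[0,-0.035,0],[0,0,0]],[0.6,[0,-0.035,0],[0,0,0]],[0.6,[0,-0.035,0],[0,0,0]],[0.6,[0,-0.03,0],[0,0,0]],[0.6,[0,-0.018,0],[0,0,0]],[0.6,[0,-0.005,0],[0,0,0]],[0.6,[0,0,0],[0,0,0]],[0.6,[0,0,0],[0,0,0]]]' 30; python3 -m crank '[[0.6,[0,0,0.015],[0,0,0]],[0.6,[0,0,0.02],[0,0,0]],[0.6,[0,0,0.02],[0,0,0]],[0.6,[0,0,0.015],[0,0,0]],[0.6,[0,0,0.01],[0,0,0]],[0.6,[0,0,0.005],[0,0,0]],[0.6,[0,0,0],[0,0,0]],[0.6,[0,0,0],[0,0,0]]]'
```

```text
time_s: 14.57
ee_pos: [0.5053, -0.2425, 0.1457]
tcp_rot: [[-1.0, 0.001, -0.0], [0.001, 1.0, 0.0], [0.0, 0.0, -1.0]]
force: [1.0, -0.0, 0.2]
finger_gap: 0.0513
grasp_force: 0.0
time_s: 15.23
ee_pos: [0.506, -0.2422, 0.0614]
tcp_rot: [[-1.0, -0.001, 0.001], [-0.001, 1.0, -0.0], [-0.001, -0.0, -1.0]]
force: [0.6, 0.4, 0.2]
finger_gap: 0.0511
grasp_force: 0.0
```

Y is about 2 mm off, so I'll correct it and then close gently.

```bash
python3 -m crank '[[0.6,[0,0.002,0],[0,0,0]],[0.45,[0,0,0],[0,0,0]],[0.35,[0,0,0],[0,0,0]],[0.28,[0,0,0],[0,0,0]],[0.22,[0,0,0],[0,0,0]],[0.18,[0,0,0],[0,0,0]],[0.1,[0,0,0],[0,0,0]],[0,[0,0,0],[0,0,0]],[0,[0,0,0],[0,0,0]],[0,[0,0,0],[0,0,0]],[0,[0,0,0],[0,0,0]],[0,[0,0,0],[0,0,0]]]' 30; python3 -m crank '[[0,[0,0,0],[0,0,0]],[0,[0,0,0],[0,0,0]],[0,[0,0,0],[0,0,0]],[0,[0,0,0],[0,0,0]]]' 70
```

```text
time_s: 16.23
ee_pos: [0.5057, -0.2405, 0.0611]
tcp_rot: [[-1.0, -0.0, 0.0], [-0.0, 1.0, -0.0], [-0.0, -0.0, -1.0]]
force: [-2.0, -1.3, 5.6]
finger_gap: 0.0147
grasp_force: 29.4
time_s: 16.57
ee_pos: [0.5058, -0.2405, 0.0612]
tcp_rot: [[-1.0, -0.0, 0.0], [-0.0, 1.0, -0.0], [-0.0, -0.0, -1.0]]
force: [-2.3, -0.3, 6.6]
finger_gap: 0.0135
grasp_force: 68.2
```

Gripped. Now a slow lift of about 10 cm.

```bash
python3 -m crank '[[0,[0,0,-0.002],[0,0,0]],[0,[0,0,-0.004],[0,0,0]],[0,[0,0,-0.007],[0,0,0]],[0,[0,0,-0.01],[0,0,0]],[0,[0,0,-0.012],[0,0,0]],[0,[0,0,-0.012],[0,0,0]],[0,[0,0,-0.012],[0,0,0]],[0,[0,0,-0.012],[0,0,0]],[0,[0,0,-0.012],[0,0,0]],[0,[0,0,-0.01],[0,0,0]],[0,[0,0,-0.006],[0,0,0]],[0,[0,0,-0.003],[0,0,0]]]'; python3 -m crank '[[0,[0,0,0],[0,0,0]],[0,[0,0,0],[0,0,0]],[0,[0,0,0],[0,0,0]],[0,[0,0,0],[0,0,0]],[0,[0,0,0],[0,0,0]],[0,[0,0,0],[0,0,0]]]';  python3 - <<'E'
from h import *
c=imaging.capture("side"); cv2.imwrite("pics/g.png",cv2.resize(c["img"][190:355,200:420],(800,600),interpolation=2))
E
```

```text
time_s: 17.57
ee_pos: [0.5059, -0.2405, 0.164]
tcp_rot: [[-1.0, -0.0, 0.001], [-0.0, 1.0, -0.001], [-0.001, -0.001, -1.0]]
force: [-0.7, -0.7, -4.2]
finger_gap: 0.0138
grasp_force: 68.3
time_s: 18.07
ee_pos: [0.5056, -0.2403, 0.1625]
tcp_rot: [[-1.0, -0.0, -0.0], [-0.0, 1.0, 0.0], [0.0, 0.0, -1.0]]
force: [-0.1, -0.6, -4.2]
finger_gap: 0.0133
grasp_force: 68.3
```

View pics/g.png

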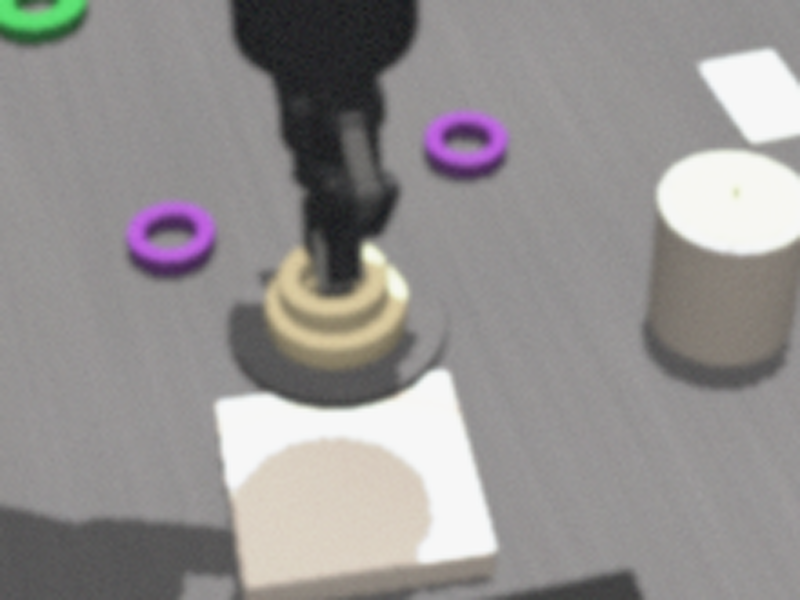

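The stand hangs level above the plinth with both soaps concentric (crop 335,310). The force reading of 4.2 N roughly matches the loaded weight, so I'm handing in.

```bash
python3 -c "
from bench import robot
print(robot.close_job())"
```

```text
the job is handed in; nothing more can be done
None
```

The stand is held level about 10 cm above the plinth with both soaps stacked flat on it, and I handed the job in at about 18 s; the hand-in call returned no verdict.

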